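# Pull the tool cupboard's hatch down with the hook pole

### The job

Take the pole with the hooked end out of its rest, put its hook down into the ring at the top of the cupboard's hatch and pull the hatch all the way down with it. Then unhook the pole and lay it back in the same rest as it lay before, leaving the hatch down. Do not touch the hatch or its ring with the gripper or arm, and leave the T-ended pole where it is.

Things in the scene. Friction and masses are not known exactly. Their poses are not given: they have to be found in the camera images.
- hook_pole_grip (a point): Centre of the 22 mm square wooden handle of the loose hook pole (0.16 to 0.26 kg; balances 15 mm towards the hook). x runs along the pole to the hook, z up as it lies level in the rest, this point 95 mm above the worktop. Handle from x = -90 to +60 mm, then a 10 mm round steel rod to x = 195 mm, where a 10 mm pin bends straight down to z = -60 mm. Pinch it here from above.
- hook_pin (a point): Point on the hook pole's downward pin, on its centre line: 35 mm below the rod's centre line, 25 mm above the pin's tip; at (195, 0, -35) mm from the handle's centre in the pole's frame, whose axes it shares.
- ring (a point): Centre of the steel ring eye (44 mm inside, 8 mm bar) at the hatch's top, above the cupboard's 245 mm high top. Hatch axes: -x out of its front, y along the hinge, z up when shut. The ring stands out in front, outer edge sloping up 35 deg when shut, turning with the hatch to 31 deg down. The hinge line, 100 mm above the worktop, is at x = +35.5, z = -145.6 mm from here in these axes.
- hatch (a joint): Angle (rad) of the plywood cupboard's wooden front hatch, 270 mm wide, 138 mm high, 12 mm thick, hinged along its lower edge: 0 = shut (upright), grows as its top swings out and down, stop at 1.15 = all the way down. Starts 0 to 0.12 open. Stiff hinge, about 0.32 N m (2 to 3 N at the ring): it stays where it is left.
- hook_rest: Fixed dark wooden rest that the hook pole lies in; origin centred under the handle's centre, x along the pole to the hook. Handle on a cross wall at x = -75 mm (top 84 mm high), rod on one at x = 120 mm (top 90 mm), each 14 mm thick, 74 mm wide. A pair of dowels on each, tops 120 mm high, leaves 12 mm free each side of the handle, 14 mm of the rod. Base board 12 mm high.
- tee_pole_grip (a point): Handle centre of the other loose pole, in a rest of its own like the first, 110 to 180 mm nearer to or farther from the robot base than the hook pole: same handle and rod, but its end is a level 70 mm cross bar (T), no hook. To be left alone.

How it is judged:
By the outcome, as a careful person would: the job done as asked, in the order asked, and still so for the second after the job is handed in, with the robot touching nothing.
It also fails if it takes over 58 s, if anything falls off the work surface, if the arm or the gripper's body presses on something with over 40 N, if the wrist force passes 120 N, or if a joint passes its speed limit or range.

### The arm

A 6-joint arm with a two-finger parallel gripper is mounted at the origin on the work surface. World frame = base frame: x ahead of the robot, y to its left, z up, the work surface at z = 0. Lengths are in mm, angles in rad, forces in N, time in s.
With the tool pointing down it reaches from about 350 to 775 mm from the base axis. Payload 7.3 kg.
Tool frame: the origin (TCP) lies at the very end of the fingers, on their centre line; the grasp point (between the pads) lies 19 mm behind it; z points along the fingers, x is the direction in which the jaws open and shut, and the axes are right-handed (so a half turn about z gives the same grasp; the last joint's range is limited). The gripper opens to 92 mm and grips with 3 to 60 N. Pads are 19 mm wide; open, the fingers measure 130 mm over their backs; the gripper's body (75 mm by 190 mm) begins 47 mm behind the grasp point.
Start: joints at [-1.409, 0.342, 1.524, -0, 1.275, -0.146], TCP at [159.078, -500.339, 226.741] pointing down, gripper open.
Joint ranges: [-2.53, 2.53], [-0.77, 2.02], [0.04, 2.7], [-1, 4.14], [0.28, 2.66], [-3.11, 3.11]. Speed limits (rad/s): [2.57, 2.57, 3.14, 3.14, 3.14, 3.14].

### API

Orientations are given as [roll, pitch, yaw] about the fixed x, y, z axes, in that order (R = Rz(yaw) Ry(pitch) Rx(roll)).
In Python, from plant import bot, capture, camera_params gives the robot as it stands.
- The arm moves only by the shell command python3 -m jog 'ROWS' [OPENING]. ROWS is a JSON object of lists of equal length, an entry for each row: "xyz": the shift along the world's x, y, z as a fraction of full scale, a list of three; "angular": the turn, a rotation vector about the world's x, y, z as a fraction of full scale, a list of three. In form: {"xyz": [[x, y, z], ...], "angular": [[wx, wy, wz], ...]}. A call has 1 to 10 rows; each row shifts and turns the pose as measured when the row begins; what a row does not reach is not made up. Full scale, the value 1, is 2 cm for a shift and 6 degrees for a turn. A row lasts 1/10 s, in which the tool goes at most 50 mm and 8.59 degrees, less where a joint would pass 70% of its speed; a pose out of reach is approached as far as the arm can. A call with a number of a shift or a turn outside -1 to 1 is refused whole. A call with a gripper value outside its range is refused whole. OPENING is the closure, from -1 (fully open) to 1 (shut), set as the call begins (- or left out, the last holds). The fingers move at their own pace and stop on an object; the grip force is fixed at half the most. Time passes only in rows, so rows that do not move let the fingers close. It gives the time, the measured TCP pose, the force and the opening at its end, in the units of the state.
- bot.get_obs(): the state, without advancing time (a new reading comes with each control period).
- capture(name): name is "scene" or "side" or "wrist"; returns the picture (420x560x3 uint8, red, green, blue); there is no depth.
- camera_params(name): a dict with "fx", "fy", "cx", "cy" (pixels), "k1" (the pictures are not rectified: a ray, as slopes to the right and down, at radius r is drawn at 1 + k1 r^2 times it, then the intrinsics apply), "rvec" (rotation vector, rad) and "tvec" (3), from world to camera coordinates, as OpenCV has them. Camera axes: x right, y down, z forward; pixel columns grow to the right and rows downward; lengths in mm; the calibration is good to about 2 mm. A picture is of the moment at which its call begins: read the wrist's pose just before it. camera_params takes no time and is no camera call; for the wrist camera it gives the pose at the moment of the call.
- bot.close_job(): hands the job in, once; it reports no verdict.
The state is a dict: "time": time; "joint_positions": joint angles; "dq": joint speeds; "tau": joint torques, N m; "tool_pos": TCP position; "tcp_rot": TCP orientation; "contact_force": force on the tool from outside, world axes, zero at the start; "moment": the same for the moment, N m; "grip_width": finger opening in mm.
Only numpy, scipy, OpenCV 4.12 (cv2) and the standard library are available. Lean on these libraries where they do the work, as an engineer would, in place of code of your own. Each camera call takes 0.05 s, during which the arm holds its last target.

## Working session

There is one attempt and no reset: what is moved stays moved. The work goes in short steps, Python scripts to look and compute and a shell command to move; the robot and the scene stay as the last step left them, time stands still between calls to the robot, and variables do not carry over. Pictures are saved under pics/ and viewed, and the job is handed in when it is done.

```bash
ls; mkdir -p pics; python3 - <<'E'
from plant import bot,capture,camera_params
import cv2
print(bot.get_obs())
for n in ["scene","side","wrist"]:
    p=camera_params(n);print(n,p)
    cv2.imwrite(f"pics/{n}0.png",capture(n)[:,:,::-1])
E
```

```text
pics
{'time': 0.0, 'joint_positions': array([-1.40901145e+00,  3.42720531e-01,  1.52501341e+00,  4.22007627e-06,
        1.27541138e+00, -1.46005062e-01]), 'dq': array([-7.64419839e-05,  6.86611602e-05,  6.91271913e-05, -4.64370249e-04,
        9.19680502e-04, -3.14730261e-04]), 'tau': array([ 6.37539506e-05, -4.31239700e+01, -2.44218099e+01,  7.16726203e-02,
        5.60436677e-02, -1.22687366e-04]), 'tool_pos': array([ 159.00362867, -499.91282513,  226.04736797]), 'tcp_rot': array([-3.14136277e+00,  1.53556209e-03, -1.26300745e+00]), 'contact_force': array([ 0.4043971 ,  0.34401764, -0.57747467]), 'moment': array([-0.00299071, -0.00156467, -0.00591911]), 'grip_width': 92.04755457055334}
scene {'fx': 456.91200954517194, 'fy': 456.91200954517194, 'cx': 273.63630927440306, 'cy': 216.87873416060137, 'k1': -0.07035781560221029, 'rvec': array([ 0.70180904,  2.74921166, -0.88588326]), 'tvec': array([ 461.44108219, -113.63449133, 1377.97617741])}
side {'fx': 416.9831788454211, 'fy': 416.9831788454211, 'cx': 274.59443637526954, 'cy': 209.2666495842564, 'k1': -0.07106311484507818, 'rvec': array([ 0.12280714,  2.80643224, -1.36176023]), 'tvec': array([ 524.45025436,   62.15229039, 1147.17583787])}
wrist {'fx': 318.2750311970281, 'fy': 318.2750311970281, 'cx': 279.48258770925304, 'cy': 208.98476590304213, 'k1': -0.033480193411944005, 'rvec': array([-2.35878839,  1.7246936 ,  0.22708189]), 'tvec': array([-526.05371204,  -32.92404318,  389.30440229])}
```

View pics/scene0.png

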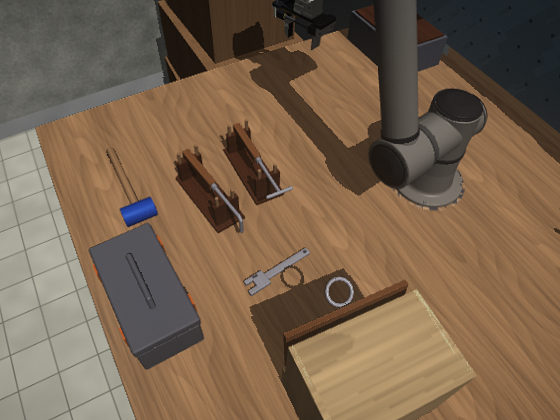

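View pics/side0.png

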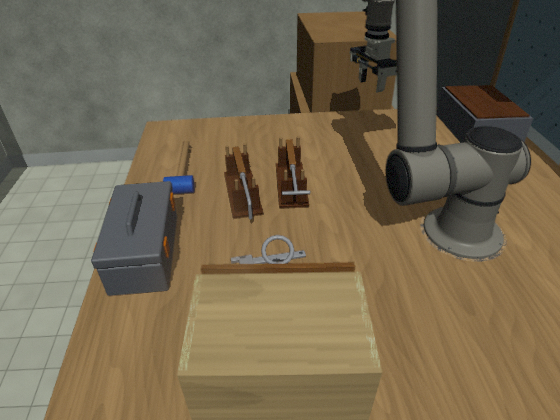

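View pics/wrist0.png

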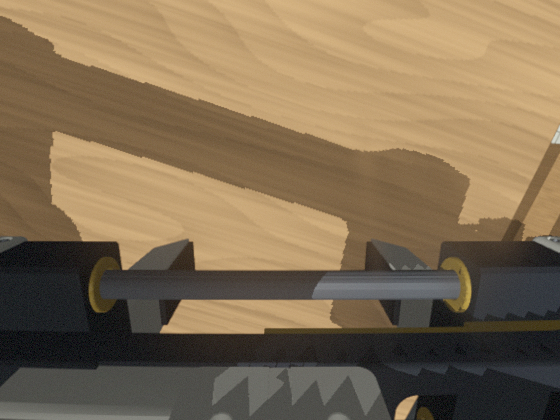

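The scene view shows the hook pole (handle about (197,168), hook at (241,225)), the T pole (handle about (247,142)), and the ring at about (340,291). In the side view the ring is at (278,250) and the hook pole runs from (238,155) to (251,218). I'll zoom in next.

```bash
cat > h.py <<'E'
import numpy as np,cv2
from plant import bot,capture,camera_params
def P(n): 
    p=camera_params(n);K=np.array([[p['fx'],0,p['cx']],[0,p['fy'],p['cy']],[0,0,1.]]);R=cv2.Rodrigues(np.array(p['rvec']))[0]
    return K,np.array([p['k1'],0,0,0.]),R,np.array(p['tvec'])
def ray(n,uv):
    K,D,R,t=P(n);x=cv2.undistortPoints(np.array([[uv]],float),K,D)[0,0]
    d=R.T@np.array([x[0],x[1],1]);return -R.T@t,d/np.linalg.norm(d)
def onz(n,uv,z):
    o,d=ray(n,uv);return o+d*(z-o[2])/d[2]
def tri(obs):
    A=0;b=0
    for n,uv in obs:
        o,d=ray(n,uv);M=np.eye(3)-np.outer(d,d);A=A+M;b=b+M@o
    X=np.linalg.solve(A,b)
    res=[np.linalg.norm(np.cross(X-ray(n,uv)[0],ray(n,uv)[1])) for n,uv in obs]
    return X,res
def proj(n,X):
    K,D,R,t=P(n);return cv2.projectPoints(np.atleast_2d(np.array(X,float)),cv2.Rodrigues(R)[0],t,K,D)[0][:,0]
def crop(img,x0,y0,x1,y1,s,f): cv2.imwrite(f,cv2.resize(img[y0:y1,x0:x1,::-1],None,fx=s,fy=s,interpolation=cv2.INTER_CUBIC))
E
python3 - <<'E'
import cv2
a=cv2.imread('pics/scene0.png');b=cv2.imread('pics/side0.png')
r=lambda im,x0,y0,x1,y1,s:cv2.resize(im[y0:y1,x0:x1],None,fx=s,fy=s,interpolation=cv2.INTER_CUBIC)
cv2.imwrite('pics/c1.png',r(a,165,115,300,240,4.8) if 0 else r(a,165,115,295,235,5)[:600])
cv2.imwrite('pics/c2.png',r(b,215,130,315,225,6))
cv2.imwrite('pics/c3.png',r(a,270,265,420,375,5))
cv2.imwrite('pics/c4.png',r(b,190,225,370,300,4))
E
```

```text
(no output)
```

View pics/c1.png

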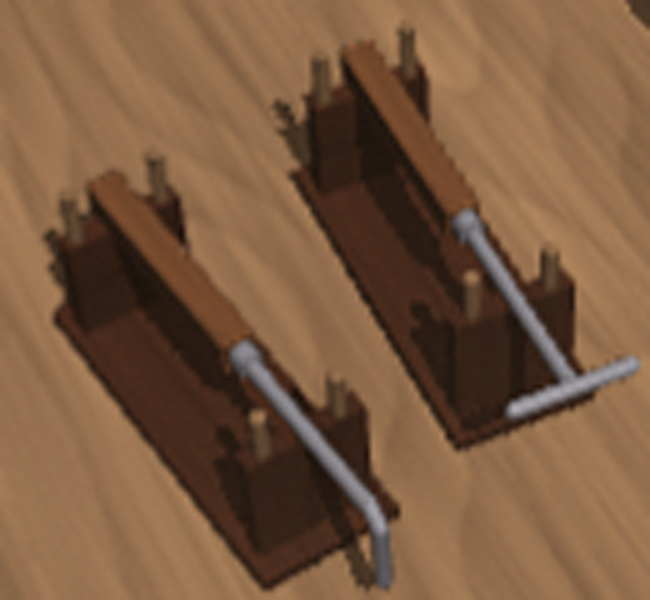

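View pics/c2.png

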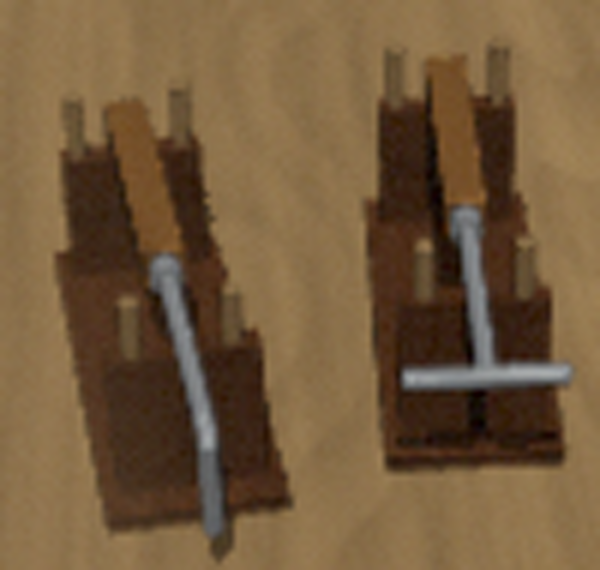

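View pics/c3.png

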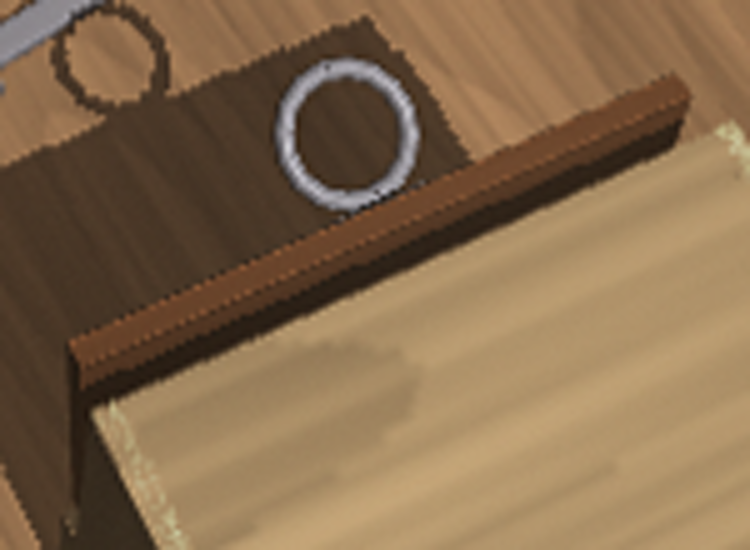

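View pics/c4.png

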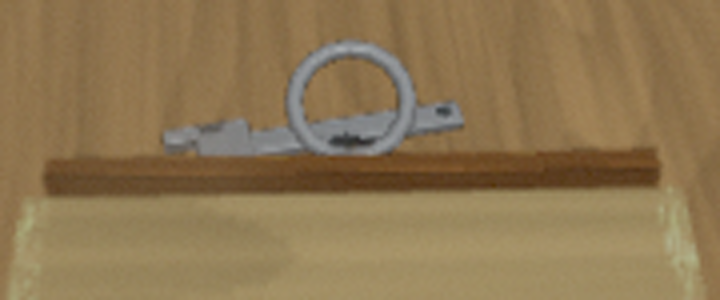

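```bash
python3 - <<'E'
from h import *
np.set_printoptions(precision=1,suppress=True)
for n in('scene','side'):print(n,ray(n,(280,210)))
S=lambda u,v,x0=165,y0=115,s=5:('scene',(x0+(u+.5)/s-.5,y0+(v+.5)/s-.5))
D=lambda u,v,x0=215,y0=130,s=6:('side',(x0+(u+.5)/s-.5,y0+(v+.5)/s-.5))
S3=lambda u,v:S(u,v,270,265,5)
D4=lambda u,v:D(u,v,190,225,4)
for nm,a,b in [('hback',S(108,180),D(125,102)),('ferr',S(245,357),D(166,270)),('elbow',S(375,508),D(208,440)),('tip',S(384,582),D(214,532)),
 ('ring',S3(347,135),D4(351,98)),('hL',S3(72,343),D4(47,158)),('hR',S3(672,76),D4(656,152))]:
    print(nm,*tri([a,b]))
print('h95',onz(*S(245,357),95),onz(*S(370,503),95),onz(*D(166,270),95),onz(*D(208,440),95),'back106',onz(*S(108,180),106),onz(*D(125,102),106))
E
```

```text
scene (array([ 854.4,  557.3, 1041.2]), array([-0.3, -0.5, -0.8]))
side (array([578.7, 818.8, 767.9]), array([-0.1, -0.8, -0.6]))
hback [ 620.8 -343.1  111.6] [np.float64(0.5669230105993602), np.float64(0.5669230105991345)]
ferr [ 602.8 -198.9   99.1] [np.float64(0.16010107989823388), np.float64(0.16010107989846456)]
elbow [584.5 -84.8  83.5] [np.float64(3.2949744229857845), np.float64(3.294974422985845)]
tip [586.7 -71.1  38.8] [np.float64(0.6180225259009654), np.float64(0.6180225259009817)]
ring [539.  274.3 245.5] [np.float64(0.060582192197540616), np.float64(0.06058219219764063)]
hL [674.2 296.1 242.9] [np.float64(0.6849597605799114), np.float64(0.6849597605798479)]
hR [406.7 312.6 236.9] [np.float64(0.3223465147389475), np.float64(0.32234651473904785)]
h95 [ 601.6 -202.4   95. ] [585.6 -83.4  95. ] [ 603.1 -205.    95. ] [587.  -66.4  95. ] back106 [ 618.8 -349.   106. ] [ 621.6 -352.4  106. ]
```

The hook pole's handle centre is near (609,-262), pointing about 97°. The ring is near (539,274,245), with the hatch's inward normal at about 86.5°. I'll move over the pole first.

```bash
python3 -m jog '{"xyz":[[0.8,0.4,0.3],[0.8,0.4,0.3],[0.85,0.45,0],[0.85,0.45,0],[0.85,0.45,0],[0.85,0.45,0],[0.85,0.45,0],[0.85,0.45,0],[0.85,0.45,0],[0.85,0.45,0]],"angular":[[0,0,1],[0,0,1],[0,0,1],[0,0,1],[0,0,1],[0,0,1],[0,0,1],[0,0,1],[0,0,1],[0,0,1]]}' -0.3
```

```text
time: 1.15
tool_pos: [330.3, -407.9, 235.5]
tcp_rot: [-3.139, 0.007, -0.179]
contact_force: [-0.2, -0.6, -0.3]
grip_width: 59.4
```

```bash
python3 -m jog '{"xyz":[[0.95,0.5,0],[0.95,0.5,0],[0.95,0.5,0],[0.95,0.5,0],[0.95,0.5,0],[0.95,0.5,0],[0.95,0.5,0],[0.95,0.5,0],[0.95,0.5,0],[0.95,0.5,0]],"angular":[[0,0,0.3],[0,0,0.3],[0,0,0.3],[0,0,0.3],[0,0,0.3],[0,0,0.3],[0,0,0.3],[0,0,0.3],[0,0,0.3],[0,0,0.2]]}' ;python3 -m jog '{"xyz":[[0.95,0.5,0],[0.95,0.5,0],[0.95,0.5,0],[0.95,0.5,0],[0.5,0.4,0],[0,0,0],[0,0,0]],"angular":[[0,0,0],[0,0,0],[0,0,0],[0,0,0],[0,0,0],[0,0,0],[0,0,0]]}'
python3 - <<'E'
from h import *
np.save('wp.npy',np.array([*camera_params('wrist')['rvec'],*camera_params('wrist')['tvec']]))
cv2.imwrite('pics/w1.png',capture('wrist')[:,:,::-1])
print(bot.get_obs()['tool_pos'],-P('wrist')[2].T@P('wrist')[3])
E
```

```text
time: 2.15
tool_pos: [526.6, -301.7, 232.0]
tcp_rot: [-3.134, 0.012, 0.14]
contact_force: [-0.1, -0.9, 0.2]
grip_width: 59.8
time: 2.85
tool_pos: [616.4, -249.2, 228.1]
tcp_rot: [-3.13, 0.018, 0.144]
contact_force: [-0.3, 0.2, 0.9]
grip_width: 59.7
[ 616.30202213 -249.22201612  228.22108121] [ 609.33774211 -183.41292408  387.33114975]
```

View pics/w1.png

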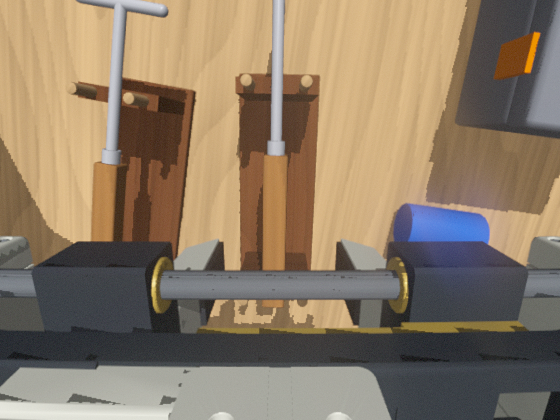

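The wrist view shows the hook pole almost vertical in the picture. The rod runs from (278,0) to (276,142) and the handle's front end is at (275,154). The T pole is on the left.

```bash
python3 - <<'E'
from h import *
np.set_printoptions(precision=1,suppress=True)
im=cv2.imread('pics/w1.png').astype(int)
for r in (4,30,60,120,165,200,230,303):
    b,g,rr=im[r].T
    row=im[r,235:320]
    if r<150: m=(abs(row[:,2]-row[:,0])<25)&(row[:,2]>90)
    else: m=(row[:,2]-row[:,0]>55)&(row[:,2]>110)
    ix=np.where(m)[0]+235
    c=(ix.min()+ix.max())/2
    z=95 if r<150 else 106
    print(r,ix.min(),ix.max(),onz('wrist',(c,r),z))
print(im[140:160,275,:].tolist())
for r in (153,154,155):print(onz('wrist',(275.5,r),106))
print(onz('wrist',(273,306),106))
E
```

```text
4 273 284 [589.2 -85.7  95. ]
30 273 283 [ 591.6 -105.4   95. ]
60 272 282 [ 594.2 -128.8   95. ]
120 271 281 [ 600.3 -178.    95. ]
165 235 319 [ 606.9 -216.1  106. ]
200 235 319 [ 611.4 -247.4  106. ]
230 235 319 [ 615.5 -275.7  106. ]
303 235 319 [ 626.2 -350.9  106. ]
[[195, 189, 189], [193, 187, 187], [202, 198, 196], [206, 199, 198], [204, 198, 198], [202, 197, 196], [204, 199, 198], [204, 198, 198], [202, 197, 195], [203, 197, 196], [202, 197, 196], [203, 196, 198], [205, 199, 197], [203, 198, 196], [190, 186, 185], [151, 156, 178], [83, 132, 182], [77, 135, 188], [81, 133, 186], [84, 136, 188]]
[ 604.1 -205.9  106. ]
[ 604.3 -206.8  106. ]
[ 604.4 -207.6  106. ]
[ 622.7 -354.8  106. ]
```

```bash
python3 -m jog '{"xyz":[[-0.1,-0.26,-0.9],[-0.1,-0.26,-0.9],[-0.07,-0.26,-0.9],[0,0,-0.9],[0,0,-0.9],[0,0,-0.9]],"angular":[[-0.1,-0.17,-0.23],[0,0,0],[0,0,0],[0,0,0],[0,0,0],[0,0,0]]}'
```

```text
time: 3.5
tool_pos: [607.0, -271.0, 122.2]
tcp_rot: [3.134, -0.005, 0.112]
contact_force: [0.1, 0.5, -0.2]
grip_width: 59.6
```

```bash
python3 -m jog '{"xyz":[[0.2,0.3,-0.6],[0,0,-0.6],[0,0,-0.6],[0,0,-0.4],[0,0,0]],"angular":[[0.07,0.05,0.08],[0,0,0],[0,0,0],[0,0,0],[0,0,0]]}'
python3 - <<'E'
from h import *
for n in('scene','side','wrist'):
    cv2.imwrite(f'pics/{n}2.png',capture(n)[:,:,::-1])
a=cv2.imread('pics/scene2.png');b=cv2.imread('pics/side2.png');w=cv2.imread('pics/wrist2.png')
r=lambda im,x0,y0,x1,y1,s:cv2.resize(im[y0:y1,x0:x1],None,fx=s,fy=s,interpolation=cv2.INTER_CUBIC)
A=r(a,150,100,290,240,3);B=r(b,210,120,310,220,4.2)
cv2.imwrite('pics/m2.png',np.hstack([A,B]))
E
```

```text
time: 4.0
tool_pos: [608.7, -265.9, 74.2]
tcp_rot: [-3.139, 0.002, 0.119]
contact_force: [-0.4, 0.6, 0.2]
grip_width: 59.8
```

View pics/m2.png

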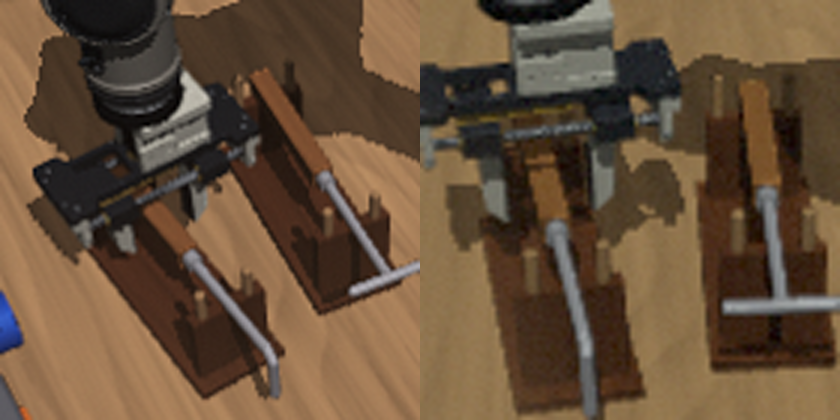

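View pics/wrist2.png

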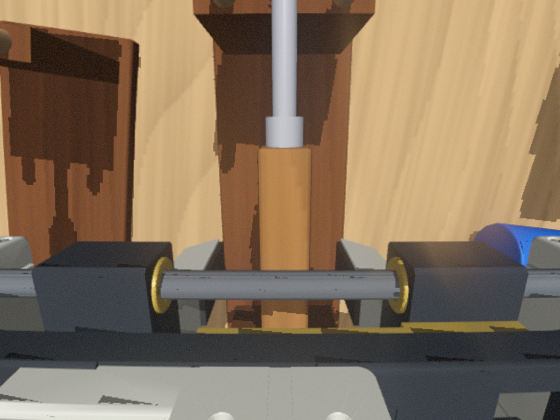

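The handle lies between the fingers: pads centred near column 281, pole near 285, handle's front end at row 148. I'll shift slightly and close.

```bash
python3 - <<'E'
from h import *
print(onz('wrist',(285,148),106),onz('wrist',(285,30),95))
E
python3 -m jog '{"xyz":[[0.07,0,0.05],[0,0,0],[0,0,0],[0,0,0],[0,0,0],[0,0,0]],"angular":[[0,0,0],[0,0,0],[0,0,0],[0,0,0],[0,0,0],[0,0,0]]}' 1
```

```text
[ 604.63793459 -207.90495376  106.        ] [ 599.22070538 -162.57298574   95.        ]
time: 4.75
tool_pos: [612.3, -266.9, 79.7]
tcp_rot: [3.14, -0.003, 0.119]
contact_force: [-0.5, -0.8, -0.8]
grip_width: 22.0
```

```bash
python3 - <<'E'
from h import *
np.set_printoptions(precision=4,suppress=True)
o=bot.get_obs();print(o['tool_pos'],o['tcp_rot'],o['joint_positions'],o['contact_force'])
cv2.imwrite('pics/wgrasp.png',capture('wrist')[:,:,::-1])
o=bot.get_obs();print(o['tool_pos'],o['tcp_rot'],o['contact_force'])
E
python3 -m jog '{"xyz":[[0,0,0.3],[0,0,0.6],[0,0,0.8],[0,0,0.8],[0,0,0.8],[0,0,0.8]],"angular":[[0,0,0],[0,0,0],[0,0,0],[0,0,0],[0,0,0],[0,0,0]]}'
```

```text
[ 612.2741 -266.868    79.6682] [ 3.1398 -0.0035  0.1192] [-0.526   0.7303  1.2758  0.0007  1.1316 -0.6455] [-0.4762 -0.8216 -0.7522]
[ 612.2721 -266.898    79.6386] [ 3.1399 -0.0034  0.1192] [0.4469 0.2867 0.3343]
time: 5.4
tool_pos: [610.0, -265.6, 163.5]
tcp_rot: [-3.138, 0.003, 0.119]
contact_force: [-0.0, 0.9, -1.4]
grip_width: 21.7
```

View pics/wgrasp.png

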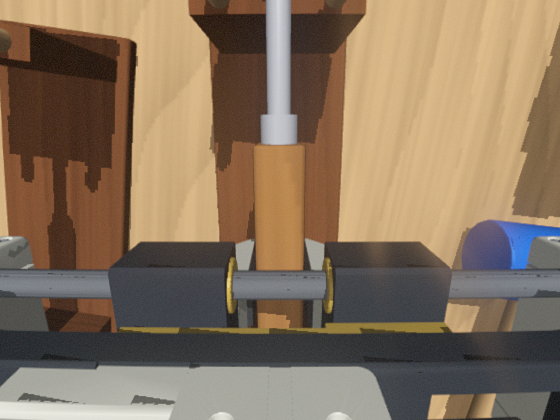

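```bash
python3 -m jog '{"xyz":[[0,0.2,0.9],[0,0.2,0.9],[0,0.2,0.9],[0,0.3,0.9],[-0.2,0.6,0.7],[-0.25,0.9,0.6],[-0.25,0.9,0.6],[-0.25,0.9,0.6],[-0.25,0.9,0.6],[-0.25,0.9,0.6]],"angular":[[0,0,0],[0,0,0],[0,0,0],[0,0,0],[0,0,-0.17],[0,0,-0.17],[0,0,-0.17],[0,0,-0.17],[0,0,-0.17],[0,0,-0.17]]}'
```

```text
time: 6.4
tool_pos: [578.2, -143.4, 324.3]
tcp_rot: [3.142, -0.002, 0.003]
contact_force: [0.4, -0.8, -1.6]
grip_width: 22.0
```

```bash
python3 -m jog '{"xyz":[[-0.24,0.9,0.2],[-0.24,0.9,0.2],[-0.24,0.9,0.2],[-0.24,0.9,0.2],[-0.24,0.9,0.2],[-0.24,0.9,0],[-0.24,0.9,0],[-0.24,0.9,0],[-0.24,0.8,0],[-0.1,0.2,0]],"angular":[[0,0,-0.1],[0,0,-0.1],[0,0,-0.1],[0,0,-0.1],[0,0,-0.1],[0,0,-0.1],[0,0,0],[0,0,0],[0,0,0],[0,0,0]]}'
python3 - <<'E'
from h import *
print(bot.get_obs()['tool_pos'],bot.get_obs()['tcp_rot'])
for n in('scene','side','wrist'):
    cv2.imwrite(f'pics/{n}3.png',capture(n)[:,:,::-1])
print(bot.get_obs()['tool_pos'],bot.get_obs()['tcp_rot'])
a=cv2.imread('pics/scene3.png');b=cv2.imread('pics/side3.png')
r=lambda im,x0,y0,x1,y1,s:cv2.resize(im[y0:y1,x0:x1],None,fx=s,fy=s,interpolation=cv2.INTER_CUBIC)
cv2.imwrite('pics/a3.png',r(a,230,200,430,350,4))
cv2.imwrite('pics/b3.png',r(b,190,130,390,280,4))
E
```

```text
time: 7.4
tool_pos: [527.5, 29.5, 357.0]
tcp_rot: [3.14, -0.013, -0.062]
contact_force: [-0.2, -0.4, -2.3]
grip_width: 21.4
[527.52452232  29.50951057 357.02303006] [ 3.14037479 -0.01261606 -0.06158693]
[528.19251659  27.84485668 356.57188967] [ 3.13951367 -0.01264668 -0.06290363]
```

View pics/a3.png

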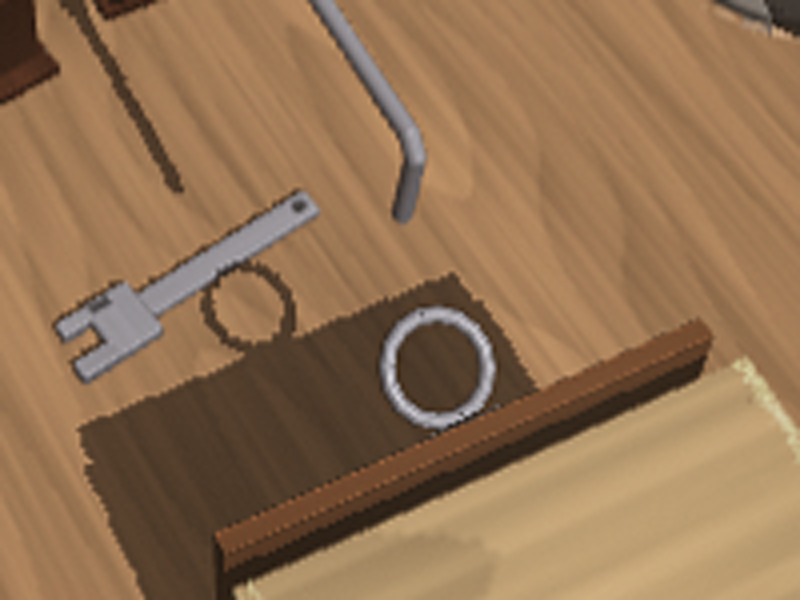

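View pics/b3.png

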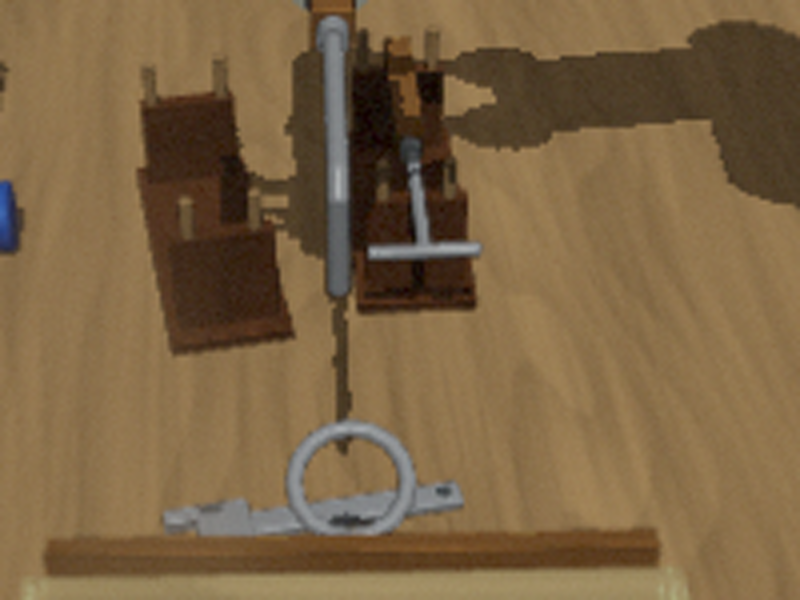

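View pics/wrist3.png

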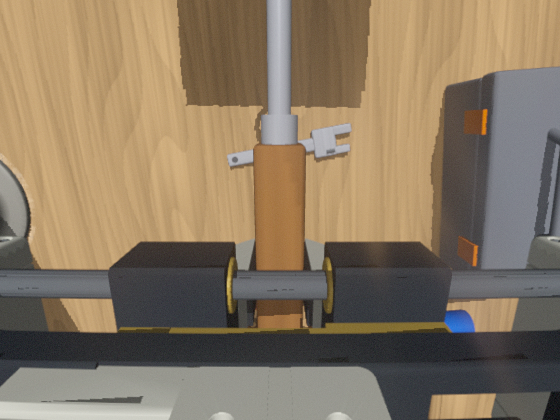

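```bash
python3 - <<'E'
from h import *
np.set_printoptions(precision=1,suppress=True)
S=lambda u,v:('scene',(230+(u+.5)/4-.5,200+(v+.5)/4-.5))
D=lambda u,v:('side',(190+(u+.5)/4-.5,130+(v+.5)/4-.5))
print('tip',*tri([S(402,215),D(339,290)]));print('elbow',*tri([S(414,140),D(338,185)]))
print('ring',*tri([S(438,367),D(351,479)]))
for z in(238,):
  print([onz(*S(u,v),z) for u,v in((218,540),(700,325))],[onz(*D(u,v),z) for u,v in((47,540),(656,530))])
print('cup',[onz(*S(u,v),245) for u,v in((238,588),(742,362))],[onz(*D(u,v),245) for u,v in((28,578),(680,572))])
# expected ring points for the four extremes of ring given hatch angle
for th in(0,.06,.12):
  print(th, -(35.5*np.cos(th)+145.6*np.sin(th)),100+145.6*np.cos(th)-35.5*np.sin(th))
E
```

```text
tip [538.7 226.3 316.4] [np.float64(0.8077590555012208), np.float64(0.8077590555010794)]
elbow [537.2 221.2 369.9] [np.float64(1.7303644151905186), np.float64(1.730364415190631)]
ring [538.7 274.  244.9] [np.float64(0.3322103872543642), np.float64(0.33221038725443097)]
[array([673.6, 296.6, 238. ]), array([407.4, 315.4, 238. ])] [array([675.5, 293.1, 238. ]), array([407.1, 312.7, 238. ])]
cup [array([678.5, 322.9, 245. ]), array([405.8, 343.7, 245. ])] [array([681.1, 321.9, 245. ]), array([404.8, 344.8, 245. ])]
0 -35.5 245.6
0.06 -44.16687851110689 243.20927638454543
0.12 -52.67480395407891 240.3031540215663
```

```bash
python3 -m jog '{"xyz":[[-0.05,0.6,-0.3],[-0.05,0.6,-0.3],[-0.05,0.6,-0.2],[0,0.6,0],[0,0,0],[0,0,0]],"angular":[[0,0.1,-0.1],[0,0,-0.05],[0,0,0],[0,0,0],[0,0,0],[0,0,0]]}'
python3 - <<'E'
from h import *
print(bot.get_obs()['tool_pos'],bot.get_obs()['tcp_rot'])
for n in('scene','side'):
    cv2.imwrite(f'pics/{n}4.png',capture(n)[:,:,::-1])
a=cv2.imread('pics/scene4.png');b=cv2.imread('pics/side4.png')
r=lambda im,x0,y0,x1,y1,s:cv2.resize(im[y0:y1,x0:x1],None,fx=s,fy=s,interpolation=cv2.INTER_CUBIC)
cv2.imwrite('pics/a4.png',np.hstack([r(a,280,220,380,320,4),r(b,230,180,330,280,4)]))
E
```

```text
time: 8.15
tool_pos: [525.9, 75.5, 339.6]
tcp_rot: [3.137, -0.002, -0.082]
contact_force: [-0.3, 0.4, -2.5]
grip_width: 21.6
[525.89524264  75.46637095 339.63094072] [ 3.13705699e+00 -2.27828733e-03 -8.22328064e-02]
```

View pics/a4.png

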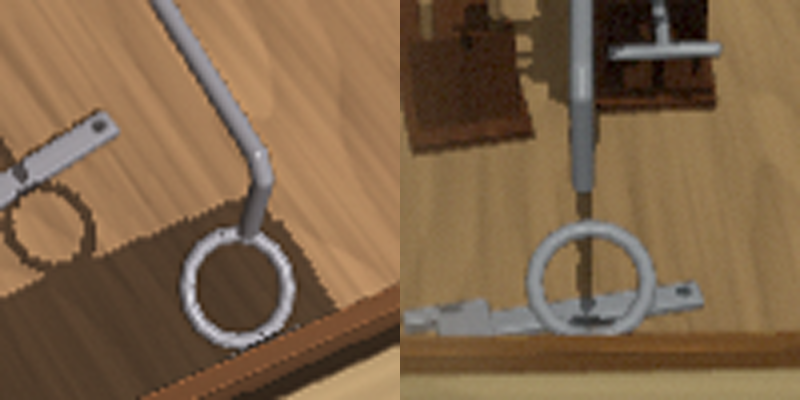

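```bash
python3 - <<'E'
from h import *
np.set_printoptions(precision=1,suppress=True)
S=lambda u,v:('scene',(280+(u+.5)/4-.5,220+(v+.5)/4-.5))
D=lambda u,v:('side',(230+(u+.5)/4-.5,180+(v+.5)/4-.5))
print('tip',*tri([S(246,236),D(183,188)]));print('ring',*tri([S(238,287),D(191,279)]))
E
```

```text
tip [541.6 272.7 297.9] [np.float64(0.028304097289617525), np.float64(0.028304097289405524)]
ring [538.7 274.  244.9] [np.float64(0.3322103872543642), np.float64(0.33221038725443097)]
```

The pin's tip is above the ring, at (541.6,272.7,298) against the ring at (538.7,274,245). I'll shift x by about -3 mm and go down.

```bash
python3 -m jog '{"xyz":[[-0.12,0,-0.6],[0,0,-0.6],[0,0,-0.6],[0,0,-0.6],[0,0,-0.6],[0,0,-0.6],[0,0,0]],"angular":[[0,0,0],[0,0,0],[0,0,0],[0,0,0],[0,0,0],[0,0,0],[0,0,0]]}'
python3 - <<'E'
from h import *
for n in('scene','side'):
    cv2.imwrite(f'pics/{n}5.png',capture(n)[:,:,::-1])
a=cv2.imread('pics/scene5.png');b=cv2.imread('pics/side5.png')
r=lambda im,x0,y0,x1,y1,s:cv2.resize(im[y0:y1,x0:x1],None,fx=s,fy=s,interpolation=cv2.INTER_CUBIC)
cv2.imwrite('pics/a5.png',np.hstack([r(a,280,220,380,320,4),r(b,230,180,330,280,4)]))
E
```

```text
time: 8.95
tool_pos: [524.5, 72.1, 267.3]
tcp_rot: [3.136, -0.007, -0.086]
contact_force: [-0.4, 0.2, -2.6]
grip_width: 21.8
```

View pics/a5.png

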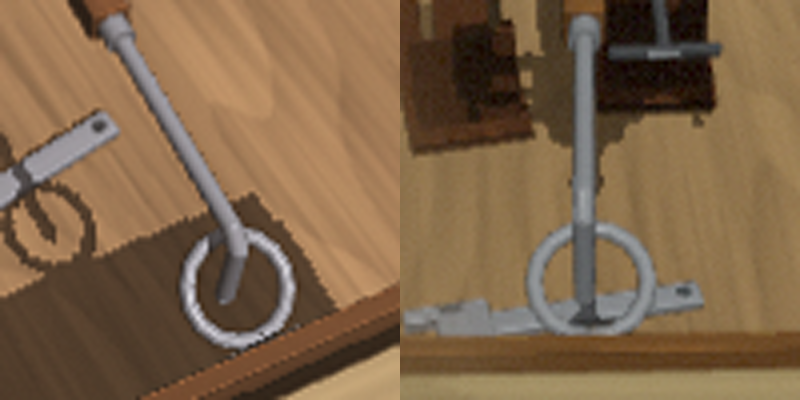

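```bash
python3 - <<'E'
from h import *
np.set_printoptions(precision=1,suppress=True)
S=lambda u,v,x0=165,y0=115,s=5:('scene',(x0+(u+.5)/s-.5,y0+(v+.5)/s-.5))
D=lambda u,v,x0=215,y0=130,s=6:('side',(x0+(u+.5)/s-.5,y0+(v+.5)/s-.5))
print('barL',*tri([S(515,410),D(408,379)]),'barR',*tri([S(633,366),D(568,374)]),'bk',*tri([S(360,50),D(447,62)]))
print('dowels',*tri([S(472,280),D(424,245)]),*tri([S(549,252),D(524,243)]))
print('base end corners z12', onz(*S(460,445),12),onz(*D(388,465),12),onz(*D(563,460),12))
E
```

```text
barL [494.1 -97.5  99.9] [np.float64(1.1114986220539056), np.float64(1.111498622053952)] barR [421.7 -97.   96.9] [np.float64(0.02784810037448401), np.float64(0.02784810037448914)] bk [ 446.8 -377.   106.2] [np.float64(0.4723951857929657), np.float64(0.47239518579290984)]
dowels [ 480.1 -170.9  123.3] [np.float64(0.2594313150246788), np.float64(0.2594313150248329)] [ 432.6 -171.2  120.9] [np.float64(0.07940674412887852), np.float64(0.07940674412887047)]
base end corners z12 [ 498.9 -152.    12. ] [ 500.6 -146.4   12. ] [ 414.6 -141.7   12. ]
```

```bash
cat > plan.py <<'E'
from h import *
from scipy.spatial.transform import Rotation as Ro
R0=np.array([538.7,274.,244.]); d=np.array([0.079,0.997,0]); Z=np.array([0,0,1.])
th0=0.08
def ring(th):
    f=lambda t:(35.5*np.cos(t)+145.6*np.sin(t),145.6*np.cos(t)-35.5*np.sin(t))
    return R0-d*(f(th)[0]-f(th0)[0])+Z*(f(th)[1]-f(th0)[1])
def tcp(th,lead=0,l=20,amax=12):
    k=np.clip((th-.25)/.9,0,1); a=np.radians(amax)*k; yaw=-0.082*(1-np.clip((th-.1)/.5,0,1))
    s=np.radians(35)-th
    q=ring(th)+(16+lead)*(-d*np.cos(s)+Z*np.sin(s))
    # pole frame: x along pole (0,1,0) rotated by yaw, tilt hook-up about tool's sideways axis
    R=Ro.from_euler('z',yaw)*Ro.from_euler('x',a)
    return q-R.apply([0,195,-l])+R.apply([0,0,-15.3]),np.degrees([a,yaw]),R
if __name__=='__main__':
    np.set_printoptions(precision=2,suppress=True)
    p,r=np.array([524.5,72.1,267.3]),Ro.from_euler('z',-.086)
    for th in np.r_[.08,np.linspace(.08,1.15,18)[1:],1.19]:
        q,ay,R=tcp(th,lead=2 if th>.1 else 0)
        w=(R*r.inv()).as_rotvec(degrees=True)
        print('%.2f'%th,q,(q-p)/20,w/6); p,r=q,R
E
python3 plan.py
```

```text
0.08 [521.64  65.9  256.8 ] [-0.14 -0.31 -0.52] [0.   0.   0.04]
0.14 [522.13  54.7  253.58] [ 0.02 -0.56 -0.16] [0.   0.   0.07]
0.21 [523.42  45.47 248.76] [ 0.06 -0.46 -0.24] [0.  0.  0.1]
0.27 [524.73  36.57 242.53] [ 0.07 -0.45 -0.31] [ 0.04 -0.    0.1 ]
0.33 [526.07  28.02 233.75] [ 0.07 -0.43 -0.44] [ 0.14 -0.01  0.1 ]
0.39 [527.45  19.92 224.45] [ 0.07 -0.4  -0.46] [ 0.14 -0.01  0.1 ]
0.46 [528.86  12.31 214.66] [ 0.07 -0.38 -0.49] [ 0.14 -0.    0.1 ]
0.52 [530.31   5.21 204.4 ] [ 0.07 -0.36 -0.51] [ 0.14 -0.    0.1 ]
0.58 [531.79  -1.35 193.71] [ 0.07 -0.33 -0.53] [ 0.14 -0.    0.1 ]
0.65 [531.83  -7.35 182.61] [ 0.   -0.3  -0.55] [ 0.14 -0.    0.03]
0.71 [531.38 -12.78 171.15] [-0.02 -0.27 -0.57] [0.14 0.   0.  ]
0.77 [530.98 -17.61 159.34] [-0.02 -0.24 -0.59] [0.14 0.   0.  ]
0.84 [530.62 -21.83 147.24] [-0.02 -0.21 -0.61] [0.14 0.   0.  ]
0.90 [530.31 -25.42 134.88] [-0.02 -0.18 -0.62] [0.14 0.   0.  ]
0.96 [530.04 -28.36 122.29] [-0.01 -0.15 -0.63] [0.14 0.   0.  ]
1.02 [529.83 -30.65 109.52] [-0.01 -0.11 -0.64] [0.14 0.   0.  ]
1.09 [529.66 -32.26  96.61] [-0.01 -0.08 -0.65] [0.14 0.   0.  ]
1.15 [529.55 -33.19  83.59] [-0.01 -0.05 -0.65] [0.14 0.   0.  ]
1.19 [529.5  -33.77  77.06] [-0.   -0.03 -0.33] [0. 0. 0.]
```

```bash
python3 -m jog '{"xyz":[[-0.1,-0.1,-0.5],[0,-0.2,0],[0,-0.4,-0.1],[0,-0.3,-0.15],[0.06,-0.3,-0.2]],"angular":[[0,0,0],[0,0,0.1],[0,0,0.1],[0,0,0.1],[0,0,0]]}'
python3 - <<'E'
from h import *
for n in('scene','side'):
    cv2.imwrite(f'pics/{n}6.png',capture(n)[:,:,::-1])
a=cv2.imread('pics/scene6.png');b=cv2.imread('pics/side6.png')
r=lambda im,x0,y0,x1,y1,s:cv2.resize(im[y0:y1,x0:x1],None,fx=s,fy=s,interpolation=cv2.INTER_CUBIC)
cv2.imwrite('pics/a6.png',np.hstack([r(a,280,220,380,320,4),r(b,230,180,330,280,4)]))
E
```

```text
time: 9.55
tool_pos: [526.1, 45.2, 251.3]
tcp_rot: [3.139, -0.017, -0.052]
contact_force: [0.1, 2.0, -3.2]
grip_width: 21.6
```

View pics/a6.png

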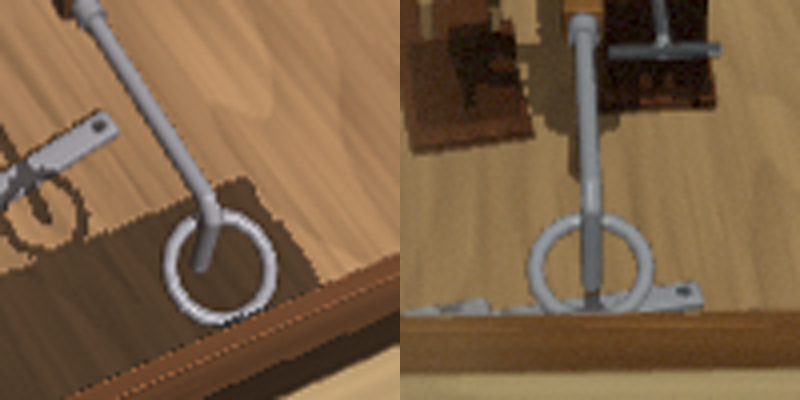

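The hatch is following the pull (about 2 N). I'll keep pulling along the arc.

```bash
python3 -m jog '{"xyz":[[0,-0.45,-0.4],[0.04,-0.43,-0.45],[0.07,-0.4,-0.46],[0.07,-0.38,-0.49],[0.07,-0.36,-0.51]],"angular":[[0.04,0.1,0.1],[0.14,0,0.1],[0.14,0,0.1],[0.14,0,0.1],[0.14,0,0.1]]}'
```

```text
time: 10.15
tool_pos: [531.6, 5.2, 204.5]
tcp_rot: [-3.078, -0.006, 0.002]
contact_force: [0.6, 4.5, -4.1]
grip_width: 21.8
```

```bash
python3 -m jog '{"xyz":[[0.03,-0.33,-0.53],[0,-0.3,-0.55],[-0.02,-0.27,-0.57],[-0.02,-0.24,-0.59],[-0.02,-0.21,-0.61]],"angular":[[0.14,0,0.03],[0.14,0,0],[0.14,0,0],[0.14,0,0],[0.14,0,0]]}'
python3 - <<'E'
from h import *
for n in('scene','side'):
    cv2.imwrite(f'pics/{n}7.png',capture(n)[:,:,::-1])
a=cv2.imread('pics/scene7.png');b=cv2.imread('pics/side7.png')
r=lambda im,x0,y0,x1,y1,s:cv2.resize(im[y0:y1,x0:x1],None,fx=s,fy=s,interpolation=cv2.INTER_CUBIC)
cv2.imwrite('pics/a7.png',np.hstack([r(a,230,180,380,320,2.7),r(b,210,160,360,300,2.7)]))
E
```

```text
time: 10.65
tool_pos: [530.3, -20.5, 144.2]
tcp_rot: [-2.996, -0.004, 0.006]
contact_force: [1.6, 5.8, -3.4]
grip_width: 22.0
```

View pics/a7.png

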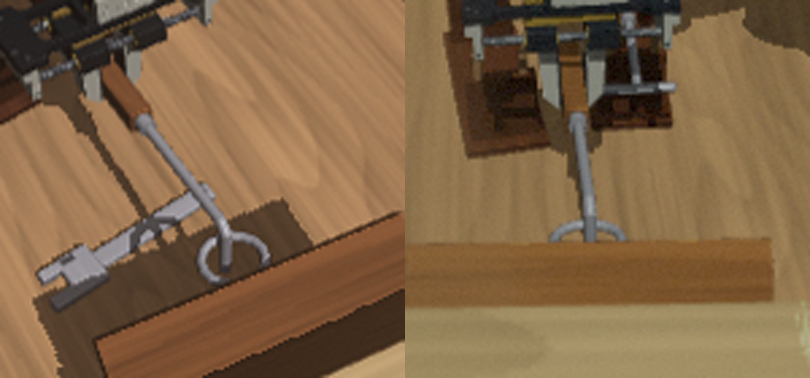

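```bash
python3 -m jog '{"xyz":[[-0.02,-0.2,-0.6],[-0.01,-0.17,-0.62],[-0.01,-0.13,-0.62],[-0.01,-0.1,-0.62]],"angular":[[0.14,0,0],[0.12,0,0],[0.12,0,0],[0.12,0,0]]}'
```

```text
time: 11.15
tool_pos: [530.0, -31.0, 93.8]
tcp_rot: [-2.938, -0.007, 0.004]
contact_force: [2.0, 9.9, -3.6]
grip_width: 21.7
```

```bash
python3 -m jog '{"xyz":[[0,-0.12,-0.5],[0,-0.12,-0.3]],"angular":[[0.1,0,0],[0,0,0]]}'
python3 - <<'E'
from h import *
for n in('scene','side'):
    cv2.imwrite(f'pics/{n}8.png',capture(n)[:,:,::-1])
a=cv2.imread('pics/scene8.png');b=cv2.imread('pics/side8.png')
r=lambda im,x0,y0,x1,y1,s:cv2.resize(im[y0:y1,x0:x1],None,fx=s,fy=s,interpolation=cv2.INTER_CUBIC)
cv2.imwrite('pics/a8.png',np.hstack([r(a,230,180,380,320,2.7),r(b,210,160,360,300,2.7)]))
E
```

```text
time: 11.35
tool_pos: [528.5, -30.7, 76.2]
tcp_rot: [-2.915, -0.002, 0.002]
contact_force: [1.4, 17.5, 1.6]
grip_width: 21.5
```

View pics/a8.png

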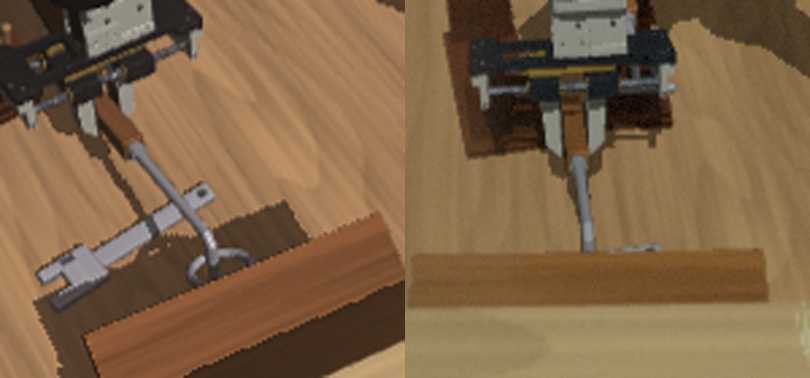

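View pics/scene8.png

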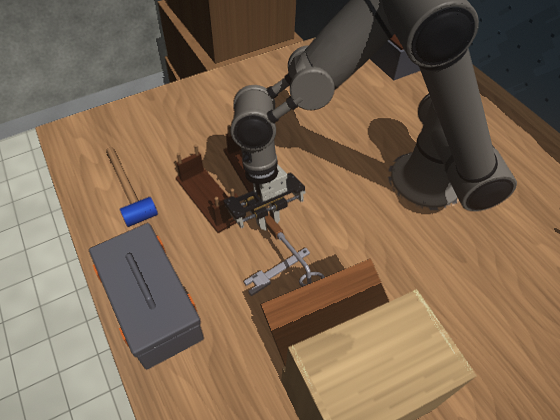

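```bash
python3 - <<'E'
from h import *
np.set_printoptions(precision=1,suppress=True)
S=lambda u,v:('scene',(230+(u+.5)/2.7-.5,180+(v+.5)/2.7-.5))
D=lambda u,v:('side',(210+(u-405+.5)/2.7-.5,160+(v+.5)/2.7-.5))
print(*tri([S(85,336),D(408,254)]),*tri([S(378,213),D(765,250)]))
print('ring x tip?',bot.get_obs()['joint_positions'])
import plan
print(plan.ring(1.15))
E
```

```text
[668.9 195.5 170.7] [np.float64(1.6746536521562156), np.float64(1.6746536521563247)] [397.8 208.2 159.9] [np.float64(0.49389075426231127), np.float64(0.49389075426226725)]
ring x tip? [-0.3  0.5  1.7  0.3  1.  -0.5]
[530.8 173.9 128.8]
```

```bash
python3 -m jog '{"xyz":[[0.05,-0.3,-0.25],[0,0,0]],"angular":[[0,0,0],[0,0,0]]}'
python3 - <<'E'
from h import *
np.set_printoptions(precision=1,suppress=True)
for n in('scene','side','wrist'):
    cv2.imwrite(f'pics/{n}9.png',capture(n)[:,:,::-1])
a=cv2.imread('pics/scene9.png');b=cv2.imread('pics/side9.png')
r=lambda im,x0,y0,x1,y1,s:cv2.resize(im[y0:y1,x0:x1],None,fx=s,fy=s,interpolation=cv2.INTER_CUBIC)
cv2.imwrite('pics/a9.png',r(a,240,200,440,350,4))
cv2.imwrite('pics/b9.png',r(b,180,180,380,300,4))
o=bot.get_obs();print(o['tool_pos'],o['tcp_rot'],o['contact_force'],o['moment'])
E
```

```text
time: 11.65
tool_pos: [527.7, -29.1, 70.9]
tcp_rot: [-2.901, 0.003, 0.002]
contact_force: [0.6, 0.4, -2.4]
grip_width: 21.8
[527.2 -29.   71.1] [-2.9  0.   0. ] [-0.3 11.5 -2.6] [ 1.3 -0.   0.1]
```

View pics/a9.png

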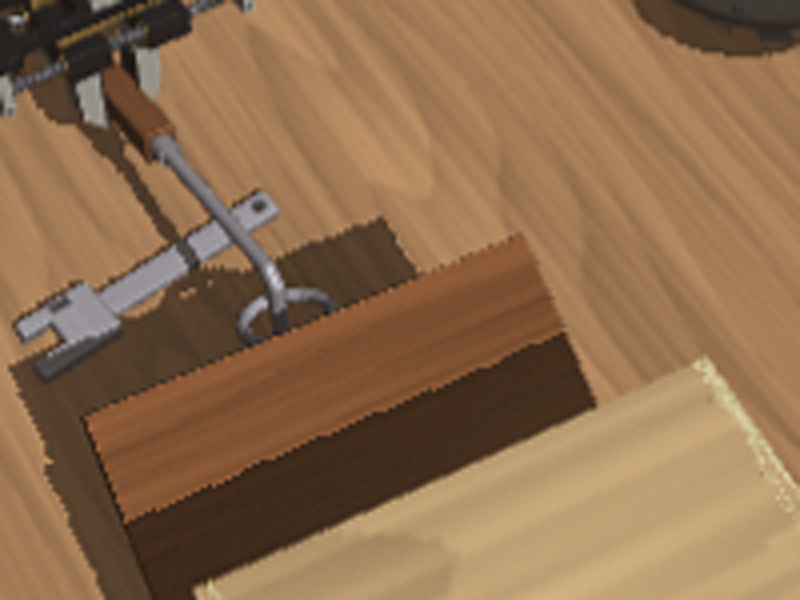

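View pics/b9.png

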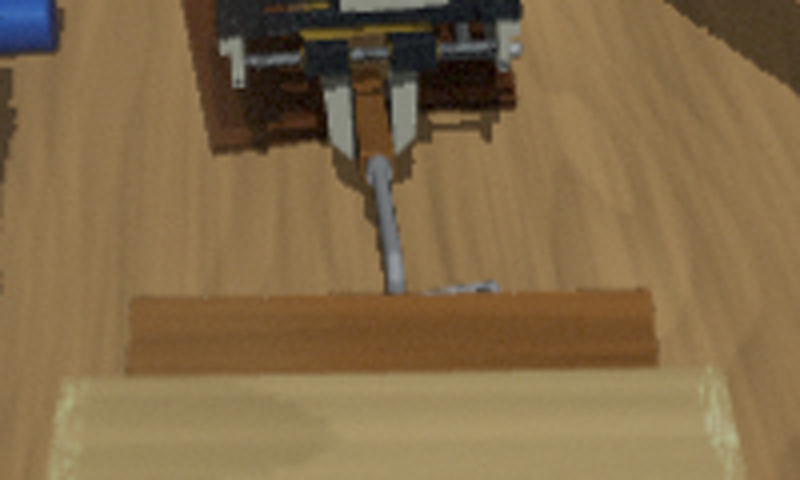

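View pics/wrist9.png

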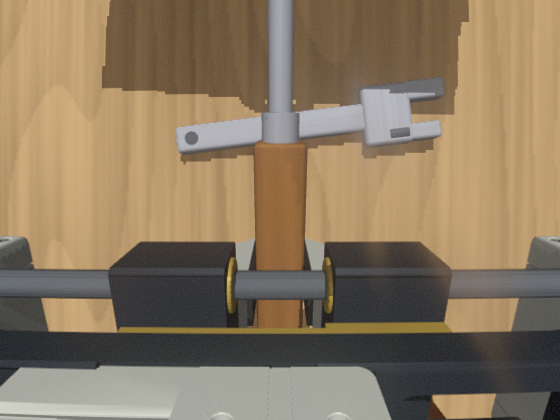

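```bash
python3 - <<'E'
from h import *
np.set_printoptions(precision=1,suppress=True)
S=lambda u,v:('scene',(240+(u+.5)/4-.5,200+(v+.5)/4-.5))
D=lambda u,v:('side',(180+(u+.5)/4-.5,180+(v+.5)/4-.5))
for a,b in((S(86,413),D(132,298)),(S(522,234),D(651,291))):
    X,r=tri([a,b]);print(X,r)
# out-distance of the top edge from cupboard front line, expected
f0=np.array([678.5,322.9])
E
```

```text
[666.2 190.1 164. ] [np.float64(1.590123293297354), np.float64(1.590123293297541)]
[398.5 209.1 161.6] [np.float64(0.7782891210121958), np.float64(0.7782891210120584)]
```

```bash
python3 - <<'E'
from h import *
np.set_printoptions(precision=1,suppress=True)
S=lambda u,v:('scene',(240+(u+.5)/4-.5,200+(v+.5)/4-.5))
D=lambda u,v:('side',(180+(u+.5)/4-.5,180+(v+.5)/4-.5))
d=np.array([.079,.997,0]);y=np.array([-.997,.079,0])
def on(c,p0):
    o,r=ray(*c);X=o+r*((p0-o)@y)/(r@y);return X
for p0,pts in((np.array([667,190,163]),[S(86,413),S(128,522),S(150,585),D(132,298),D(126,374)]),(np.array([398.5,209,161.6]),[S(522,234),S(568,332),S(596,405),D(651,291),D(657,368)])):
    Q=[on(c,p0) for c in pts]
    for q in Q: print(q@d,q[2])
    for i,j in((0,1),(0,2),(3,4)):
        v=Q[j]-Q[i];print('theta',np.arctan2(v@d,-v[2]))
E
```

```text
246.17361754241026 175.78501651641886
299.6599103848721 149.96538512925213
327.83221898232097 128.88247796054486
244.74074150541003 165.14376703225764
284.80165912894097 151.04246168952864
theta 1.1210569950313234
theta 1.0494329888645728
theta 1.2323439399674525
240.199786394428 163.24291056561094
296.4791233191572 143.57368287632073
334.07069036555833 122.47726285070121
237.33951160509227 158.38836037647104
274.45845475419486 139.78996071100482
theta 1.2345733538435717
theta 1.1610972200373522
theta 1.1063100784326685
```

```bash
python3 -m jog '{"xyz":[[0.05,-0.4,-0.1],[0.05,-0.4,-0.1]],"angular":[[0,0,0],[0,0,0]]}'
```

```text
time: 12.0
tool_pos: [524.8, -30.5, 67.6]
tcp_rot: [-2.874, 0.016, 0.003]
contact_force: [1.9, 40.5, 3.8]
grip_width: 21.8
```

A 40 N pull didn't move the hatch any further, so it's at its stop. Now I'll relieve the load, centre the pin in the ring and lift along the pin's axis.

```bash
python3 -m jog '{"xyz":[[0.1,0.25,0.15],[0,0.2,0.15],[0,0,0]],"angular":[[0,-0.1,0],[0,0,0],[0,0,0]]}'
```

```text
time: 12.3
tool_pos: [526.1, -20.9, 72.9]
tcp_rot: [-2.874, 0.007, 0.007]
contact_force: [0.2, 0.2, -2.5]
grip_width: 22.2
```

```bash
python3 -m jog '{"xyz":[[0,-0.1,0.5],[0,-0.13,0.5],[0,-0.13,0.5],[0,-0.13,0.5]],"angular":[[0,0,0],[0,0,0],[0,0,0],[0,0,0]]}'
python3 - <<'E'
from h import *
for n in('scene',):
    cv2.imwrite(f'pics/{n}10.png',capture(n)[:,:,::-1])
a=cv2.imread('pics/scene10.png')
cv2.imwrite('pics/a10.png',cv2.resize(a[200:350,240:440],None,fx=4,fy=4,interpolation=cv2.INTER_CUBIC))
E
```

```text
time: 12.7
tool_pos: [526.2, -34.2, 115.5]
tcp_rot: [-2.877, 0.007, 0.005]
contact_force: [1.0, 0.5, -2.2]
grip_width: 21.7
```

View pics/a10.png

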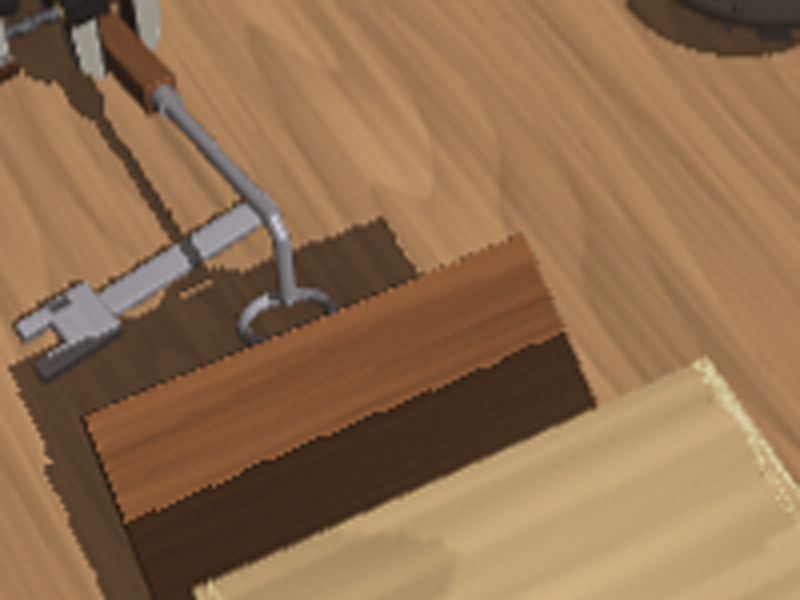

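```bash
python3 -m jog '{"xyz":[[0,-0.15,0.6],[0,-0.15,0.6],[0,-0.2,0.7],[0,-0.2,0.8],[0.1,-0.4,0.8],[0.2,-0.6,0.6],[0.3,-0.8,0.2],[0.3,-0.8,0],[0.3,-0.8,0],[0.3,-0.8,0]],"angular":[[0,0,0],[0,0,0],[0,0,0],[0,0,0],[-0.4,0,0.1],[-0.4,0,0.1],[-0.4,0,0.1],[-0.4,0,0.2],[-0.4,0,0.2],[-0.4,0,0.2]]}'
python3 - <<'E'
from h import *
for n in('scene','wrist','side'):
    cv2.imwrite(f'pics/{n}11.png',capture(n)[:,:,::-1])
E
```

```text
time: 13.75
tool_pos: [557.1, -138.8, 212.7]
tcp_rot: [-3.141, 0.01, 0.097]
contact_force: [-0.8, 1.2, -2.2]
grip_width: 22.1
```

View pics/scene11.png

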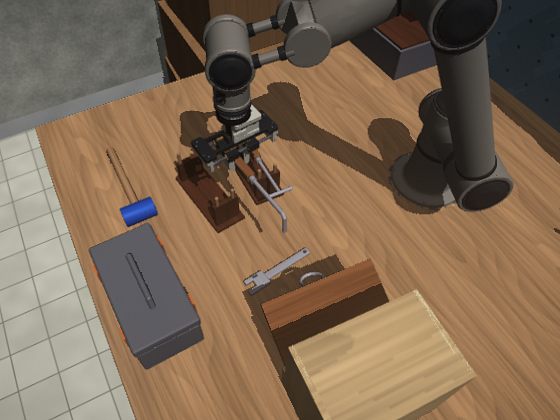

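View pics/wrist11.png

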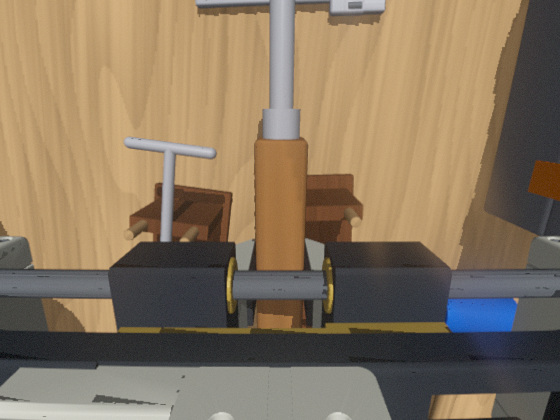

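View pics/side11.png

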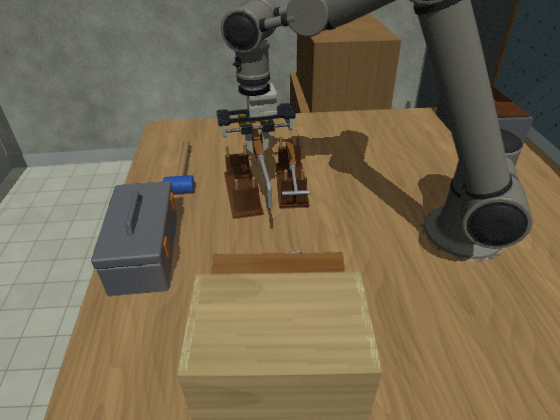

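```bash
python3 - <<'E'
import cv2,numpy as np
a=cv2.imread('pics/scene11.png');b=cv2.imread('pics/side11.png')
r=lambda im,x0,y0,x1,y1,s:cv2.resize(im[y0:y1,x0:x1],None,fx=s,fy=s,interpolation=cv2.INTER_CUBIC)
cv2.imwrite('pics/a11.png',np.hstack([r(a,220,150,300,250,5),r(b,235,125,315,225,5)]))
for f in('wgrasp','wrist3','wrist11'):
    g=cv2.cvtColor(cv2.imread(f'pics/{f}.png'),cv2.COLOR_BGR2HSV).astype(int)
    out=[]
    for row in (20,60,100,125):
        m=np.where(g[row,230:330,1]<60)[0]+230
        out.append((row,m.min(),m.max()))
    sat=g[:,280,1]; 
    print(f,out,[i for i in range(90,170) if sat[i]>100][:2])
E
```

```text
wgrasp [(20, np.int64(263), np.int64(291)), (60, np.int64(266), np.int64(290)), (100, np.int64(267), np.int64(290)), (125, np.int64(260), np.int64(297))] [145, 146]
wrist3 [(20, np.int64(266), np.int64(291)), (60, np.int64(267), np.int64(290)), (100, np.int64(267), np.int64(290)), (125, np.int64(261), np.int64(297))] [145, 146]
wrist11 [(20, np.int64(270), np.int64(294)), (60, np.int64(270), np.int64(293)), (100, np.int64(270), np.int64(292)), (125, np.int64(263), np.int64(299))] [140, 141]
```

View pics/a11.png

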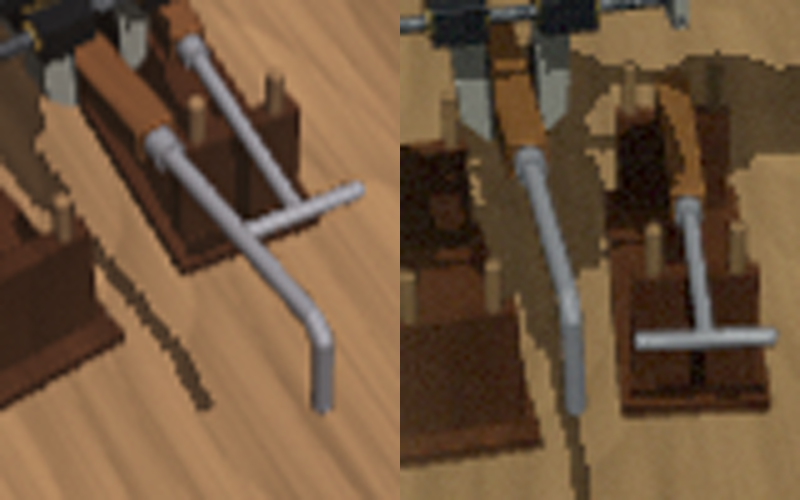

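```bash
python3 - <<'E'
from h import *
np.set_printoptions(precision=1,suppress=True)
S=lambda u,v:('scene',(220+(u+.5)/5-.5,150+(v+.5)/5-.5))
D=lambda u,v:('side',(235+(u+.5)/5-.5,125+(v+.5)/5-.5))
f=tri([S(165,145),D(130,160)]);e=tri([S(317,320),D(170,295)]);t=tri([S(320,406),D(174,406)])
print(f,e,t)
print('pitch from pin', np.degrees(np.arctan2((t[0]-e[0])[1],-(t[0]-e[0])[2])))
o=bot.get_obs();print(o['tool_pos'],o['tcp_rot'])
# predict level: 
d=np.array([-np.sin(.097),np.cos(.097),0]);T=o['tool_pos']
print('pred tip',T+195*d+[0,0,15.3-60],'elbow',T+195*d+[0,0,15.3],'ferr',T+66*d+[0,0,15.3])
E
```

```text
(array([551.1, -66.2, 236.2]), [np.float64(0.5645805864706717), np.float64(0.5645805864706996)]) (array([539.8,  56.4, 239.2]), [np.float64(0.37494406426854643), np.float64(0.3749440642685446)]) (array([540. ,  63.5, 182.1]), [np.float64(0.21169327870997828), np.float64(0.21169327871006197)])
pitch from pin 7.088707860277441
[ 556.8 -137.8  212.1] [-3.1  0.   0.1]
pred tip [538.   56.2 167.4] elbow [538.   56.2 227.4] ferr [550.5 -72.2 227.4]
```

The pole pitched about 3.5° hook-up in the grip, measured as tip and elbow 10–12 mm higher than predicted. I'll tilt the tool to compensate while moving over the rest.

```bash
python3 -m jog '{"xyz":[[0.35,-0.8,0],[0.35,-0.8,0],[0.35,-0.8,0],[0.35,-0.8,0],[0.35,-0.8,0],[0.35,-0.8,0],[0.35,-0.8,0],[0.3,-0.7,-0.4],[0,0,-0.6],[0,0,0]],"angular":[[-0.1,-0.1,0.1],[-0.1,0,0.1],[-0.1,0,0],[-0.1,0,0],[-0.1,0,0],[-0.1,0,0],[0,0,0],[0,0,0],[0,0,0],[0,0,0]]}'
```

```text
time: 14.9
tool_pos: [613.1, -274.6, 188.5]
tcp_rot: [3.084, 0.009, 0.114]
contact_force: [-1.3, 0.0, -2.5]
grip_width: 21.9
```

```bash
python3 -m jog '{"xyz":[[-0.03,0.33,-0.3],[0,0,-0.3],[0,0,0]],"angular":[[0,-0.08,0],[0,0,0],[0,0,0]]}'
python3 - <<'E'
from h import *
np.set_printoptions(precision=1,suppress=True)
o=bot.get_obs();print(o['tool_pos'],o['tcp_rot'])
for n in('scene','wrist','side'):
    cv2.imwrite(f'pics/{n}12.png',capture(n)[:,:,::-1])
a=cv2.imread('pics/scene12.png');b=cv2.imread('pics/side12.png')
r=lambda im,x0,y0,x1,y1,s:cv2.resize(im[y0:y1,x0:x1],None,fx=s,fy=s,interpolation=cv2.INTER_CUBIC)
cv2.imwrite('pics/a12.png',np.hstack([r(a,175,130,255,230,5),r(b,210,120,290,220,5)]))
E
```

```text
time: 15.2
tool_pos: [611.5, -266.7, 174.5]
tcp_rot: [3.085, 0.003, 0.115]
contact_force: [-0.3, -0.6, -3.0]
grip_width: 21.9
[ 611.5 -266.7  174.5] [3.1 0.  0.1]
```

View pics/a12.png

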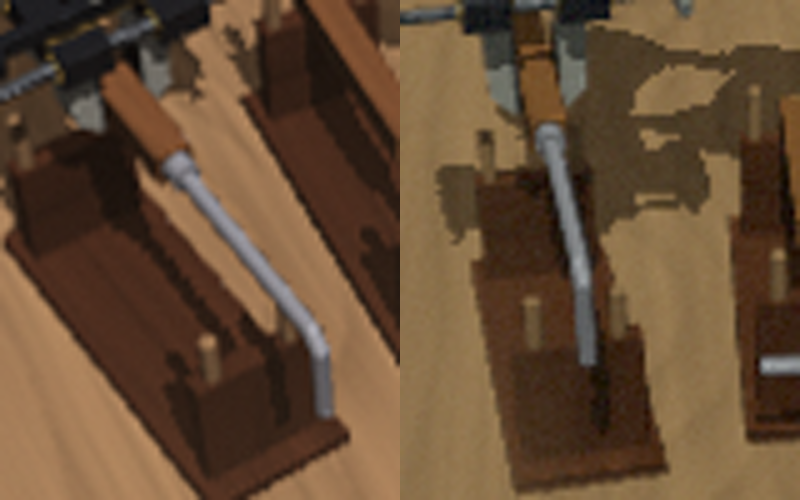

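View pics/wrist12.png

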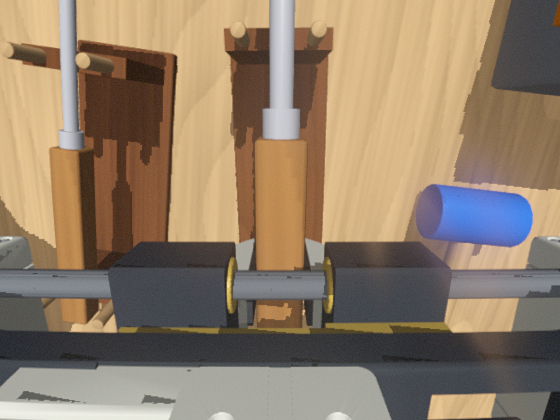

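```bash
python3 - <<'E'
from h import *
np.set_printoptions(precision=1,suppress=True)
S=lambda u,v:('scene',(175+(u+.5)/5-.5,130+(v+.5)/5-.5))
D=lambda u,v:('side',(210+(u+.5)/5-.5,120+(v+.5)/5-.5))
for p in((S(181,168),D(150,138)),(S(317,326),D(186,275)),(S(323,411),D(189,360))): print(*tri(p))
d=np.array([-np.sin(.117),np.cos(.117),0]);T=bot.get_obs()['tool_pos']
print('pred level: ferr',T+66*d+[0,0,15.3],'elbow',T+195*d+[0,0,15.3],'tip',T+195*d+[0,0,-44.7])
E
```

```text
[ 603.9 -194.   193.3] [np.float64(0.6795953677400695), np.float64(0.6795953677402062)]
[586.2 -80.4 178.2] [np.float64(2.9274577277842004), np.float64(2.9274577277840175)]
[589.9 -67.3 131.6] [np.float64(0.11760281369342417), np.float64(0.11760281369360426)]
pred level: ferr [ 604.5 -201.7  191.2] elbow [589.5 -73.5 191.2] tip [589.5 -73.5 131.2]
```

```bash
python3 - <<'E'
from h import *
np.set_printoptions(precision=1,suppress=True)
im=cv2.cvtColor(cv2.imread('pics/wrist12.png'),cv2.COLOR_BGR2HSV)
print([i for i in range(90,170) if im[i,280,1]>100][0])
for z in (199,201,203):print(onz('wrist',(281,139),z),onz('wrist',(282,10),z-11))
E
```

```text
140
[ 605.5 -204.1  199. ] [ 600.2 -155.4  188. ]
[ 605.4 -203.9  201. ] [ 600.3 -155.9  190. ]
[ 605.4 -203.7  203. ] [ 600.3 -156.4  192. ]
```

The pole also slid about 3.5 mm forward in the grip, so I'll correct for that and lower it.

```bash
python3 -m jog '{"xyz":[[0,-0.18,-0.5],[0,0,-0.6],[0,0,-0.6],[0,0,-0.6],[0,0,-0.6],[0,0,0]],"angular":[[0.12,0,0.08],[0,0,0],[0,0,0],[0,0,0],[0,0,0],[0,0,0]]}'
```

```text
time: 15.95
tool_pos: [611.7, -271.2, 112.4]
tcp_rot: [3.097, 0.0, 0.124]
contact_force: [-0.7, 0.5, -2.5]
grip_width: 21.3
```

```bash
python3 - <<'E'
from h import *
for n in('scene','wrist','side'):
    cv2.imwrite(f'pics/{n}13.png',capture(n)[:,:,::-1])
a=cv2.imread('pics/scene13.png');b=cv2.imread('pics/side13.png')
r=lambda im,x0,y0,x1,y1,s:cv2.resize(im[y0:y1,x0:x1],None,fx=s,fy=s,interpolation=cv2.INTER_CUBIC)
cv2.imwrite('pics/a13.png',np.hstack([r(a,175,130,255,230,5),r(b,210,120,290,220,5)]))
E
```

```text
(no output)
```

View pics/a13.png

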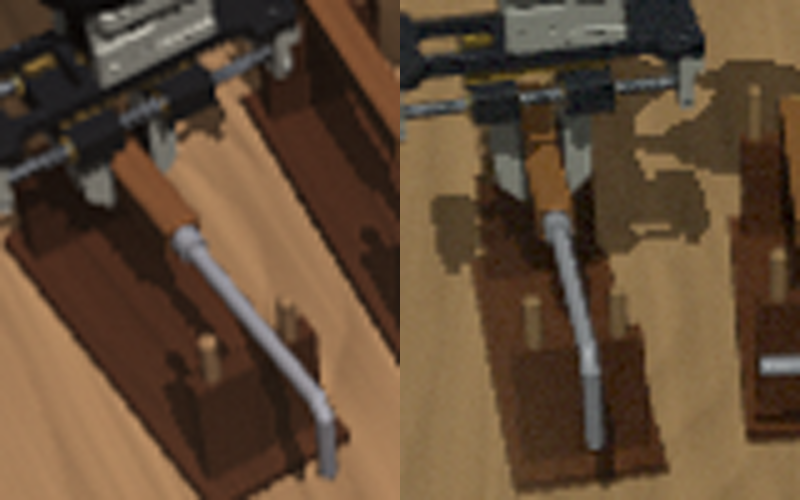

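View pics/wrist13.png

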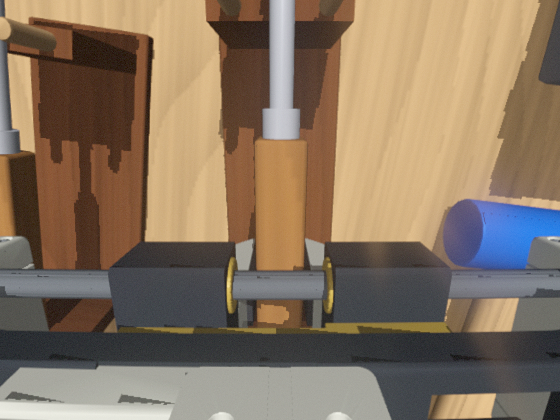

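The pole is centred between the dowels, with the rod at column 281 and the wall's centre at 280. I'll lower it the rest of the way.

```bash
python3 -m jog '{"xyz":[[0,0,-0.4],[0,0,-0.4],[0,0,-0.4],[0,0,-0.2],[0,0,0]],"angular":[[0,0,0],[0,0,0],[0,0,0],[0,0,0],[0,0,0]]}'
```

```text
time: 16.6
tool_pos: [614.0, -272.3, 86.8]
tcp_rot: [3.092, -0.006, 0.124]
contact_force: [0.2, -0.1, -2.5]
grip_width: 21.6
```

```bash
python3 -m jog '{"xyz":[[-0.1,0.07,-0.15],[0,0,-0.1]],"angular":[[0,0,0],[0,0,0]]}'
```

```text
time: 16.8
tool_pos: [612.0, -270.9, 81.7]
tcp_rot: [3.092, -0.007, 0.124]
contact_force: [0.4, 0.4, -2.4]
grip_width: 21.9
```

```bash
python3 -m jog '{"xyz":[[0,0,-0.08],[0,0,-0.08]],"angular":[[0,0,0],[0,0,0]]}'
```

```text
time: 17.0
tool_pos: [612.4, -270.9, 79.9]
tcp_rot: [3.091, -0.008, 0.124]
contact_force: [-4.3, 2.5, 10.5]
grip_width: 21.9
```

It's touching the rest. Releasing now.

```bash
python3 -m jog '{"xyz":[[0,0,0.05],[0,0,0],[0,0,0],[0,0,0],[0,0,0]],"angular":[[0,0,0],[0,0,0],[0,0,0],[0,0,0],[0,0,0]]}' -0.3
python3 - <<'E'
from h import *
for n in('wrist',):
    cv2.imwrite(f'pics/{n}14.png',capture(n)[:,:,::-1])
E
```

```text
time: 17.5
tool_pos: [613.6, -271.7, 82.8]
tcp_rot: [3.089, -0.011, 0.124]
contact_force: [0.4, -0.3, -0.5]
grip_width: 56.4
```

View pics/wrist14.png

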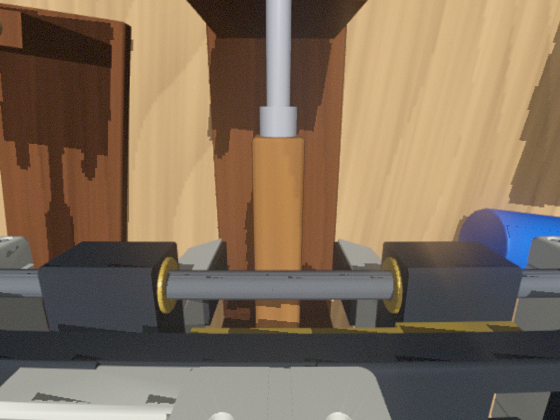

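```bash
python3 -m jog '{"xyz":[[0,0,0.5],[0,0,0.8],[0,0,0.9],[0,0,0.9],[0,0,0.9],[0,0,0.9],[-0.2,0,0.9],[-0.5,-0.5,0.6],[-0.8,-0.6,0.3],[-0.5,-0.3,0]],"angular":[[0,0,0],[0,0,0],[0,0,0],[0,0,0],[0,0,0],[0,0,0],[0.2,0,0],[0.2,0,0],[0,0,0],[0,0,0]]}'
python3 - <<'E'
from h import *
for n in('scene','wrist','side'):
    cv2.imwrite(f'pics/{n}15.png',capture(n)[:,:,::-1])
a=cv2.imread('pics/scene15.png');b=cv2.imread('pics/side15.png')
r=lambda im,x0,y0,x1,y1,s:cv2.resize(im[y0:y1,x0:x1],None,fx=s,fy=s,interpolation=cv2.INTER_CUBIC)
cv2.imwrite('pics/c15a.png',r(a,165,115,295,235,5))
cv2.imwrite('pics/c15b.png',r(b,215,130,315,225,6))
cv2.imwrite('pics/c15c.png',r(a,240,200,440,350,4))
E
```

```text
time: 18.55
tool_pos: [573.4, -298.7, 228.4]
tcp_rot: [3.129, -0.02, 0.127]
contact_force: [-1.0, -0.2, 2.3]
grip_width: 59.6
```

View pics/c15a.png

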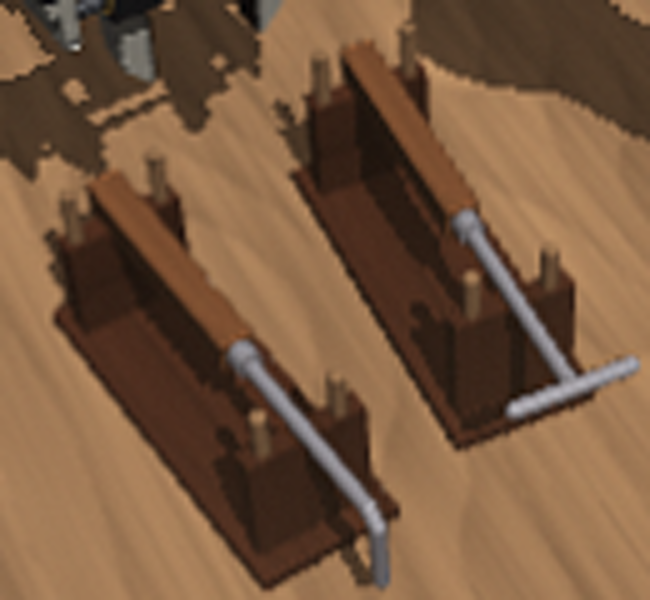

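View pics/c15b.png

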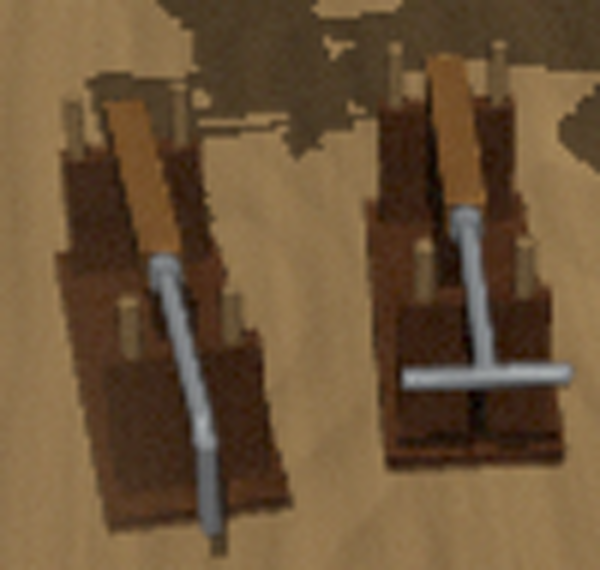

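View pics/c15c.png

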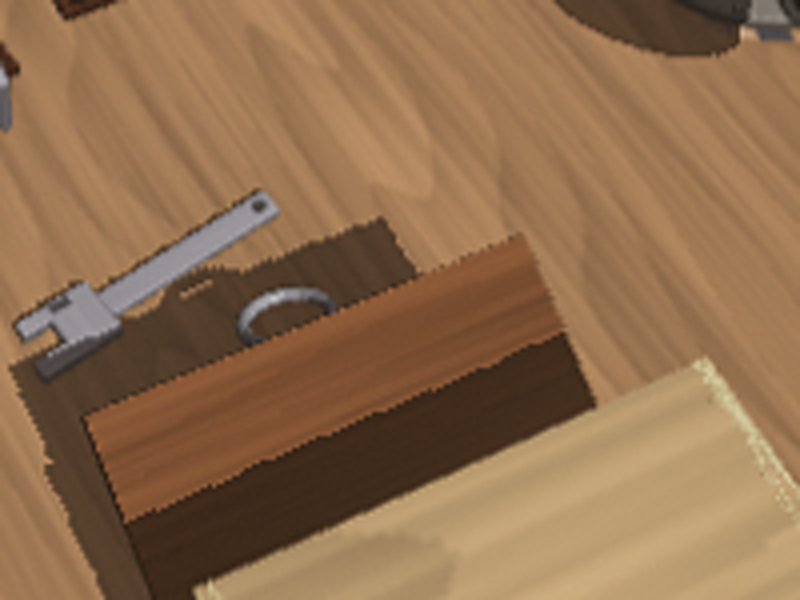

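View pics/wrist15.png

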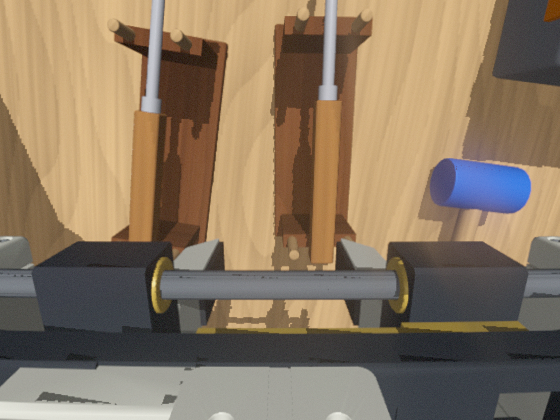

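The pole lies in its rest within about a pixel of where it started: the scene view's ferrule is at about (242,357) in the crop, against (245,357) before. The hatch is still fully down and the T pole hasn't moved. Handing in.

```bash
python3 -m jog '{"xyz":[[0,0,0],[0,0,0],[0,0,0]],"angular":[[0,0,0],[0,0,0],[0,0,0]]}'; python3 - <<'E'
from plant import bot
print(bot.close_job())
E
```

```text
time: 19.0
tool_pos: [574.2, -295.9, 225.0]
tcp_rot: [3.134, -0.017, 0.128]
contact_force: [0.3, 0.3, -0.3]
grip_width: 59.6
the job is handed in; nothing more can be done
None
```

I took the hook pole from its rest, hooked the ring and pulled the hatch all the way down. I then unhooked the pole, laid it back in the same rest and handed the job in at 19.0 s. No verdict was reported.

**Hatch:** A final pull of about 40 N at the wrist moved it no further, so I take it to be at its stop. Angles from the hatch's side edges scattered from 1.05 to 1.23 rad, averaging about 1.15. It looked unchanged in the scene picture after unhooking.

**Pole:** During the hard pull it tilted about 3.5° hook-up in the grip and slid about 3.5 mm forward. I corrected both before lowering it. In the last pictures it lies between both pairs of dowels, within about a pixel of where it started.

**Rest of the scene:** The T pole looks unmoved. The pictures I took during the pull show only the pole touching the hatch and ring. The gripper ended open, clear of everything, with almost no force on it.

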